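# Load the jar roller and shift it into its running gear

## Task

The spice jar's contents have caked, so put it on the jar roller: lift the jar out of the deep wooden caddy, stand it upright on the free worktop and let go to change your grip, then lay it gently on its side on the two rollers, fully between the end plates, foot towards the lever tower and cap away from it. Once it lies there, shift the lever, which sits in the near left slot of the H gate (seen from the robot), forward to the neutral crossing, which you must find by feel, across to the right and then forward fully home in the far right slot, and let go. Leave the bottle in the caddy and the timer, salt shaker and lemon where they are.

Things in the scene. Friction and masses are not known exactly. Their poses are not given: they have to be found in the camera images.
- jar_roller: White fixed jar roller. Origin on the worktop; x away from the robot, y left along the rollers, z up. Base 150 (x) x 280 mm, top z = 30 mm, x within 75 mm, y -155 to 125 mm. Cradle, y -143 to -20 mm: two fixed rubber rollers, 16 mm thick, at x = -13 and 13, z = 45 mm. Right end plate: inner face y = -143, top z = 62 mm. Left of the cradle the gear tower (face y = -20 mm), top z = 107 mm.
- cradle (a point): Centre of the cradle: where the middle of the jar is when it lies well on the rollers (z = 72 mm). Axes as jar_roller.
- gate_mid (a point): Middle of the H gate in the tower's top plate. The lever's pivot is 87 mm straight below. Crossing 16 mm wide, columns 18 mm, stalk 10 mm; columns centred 19 mm left and right of here. The neutral crossing joining them lies up to 8 mm nearer or farther than here (0.11 rad of shift_fore, 16 mm at the knob), differing by machine: feel for it; elsewhere the lever is blocked when pressed right.
- knob (a point): Centre of the black ball knob, 36 mm in diameter, on a 10 mm steel stalk, 155 mm from the pivot. Seen from the pivot along the jar_roller's x, y, z it is at 155 mm * (sin F, -cos F sin S, cos F cos S), with F = shift_fore, S = shift_side. A wall cabinet hangs over the back of the worktop: lift the hand little (50 mm) above the knob.
- shift_fore (a joint): Lean of the lever forward (away from the robot), rad; 0 upright; about -0.29 at the near end of the slots, +0.29 at their far end. Stays where it is left, about 0.5 N at the knob moves it; no spring.
- shift_side (a joint): Lean of the lever to the right, rad; 0 upright; about -0.24 in the left column, +0.24 in the right column, some 0.03 play in each. Stays where it is left; no spring.
- spice_jar: Glass spice jar with a red screw cap, 45 mm in diameter, 106 mm tall, about 0.11 kg (0.08 to 0.15). Origin at the centre of its underside, z along its axis towards the cap. It starts upright in one of the caddy's two cells.
- jar_mid (a point): Middle of the jar, on its axis, 53 mm above its underside.
- jar_cap (a point): Centre of the top of the jar's cap (cap radius 22 mm, 21 mm high; the body below it 42 mm in diameter).
- caddy: Fixed wooden caddy, open on top, 145 (x) x 115 (y) x 85 mm high, walls and floor 6 mm, a partition across the middle makes a near and a far cell of about 63 (x) x 103 (y) mm. Origin under its centre; x away from the robot, y left. Only the top 27 mm of the jar stand out of it.
- dropper_bottle: Brown dropper bottle with black top, 33 mm wide, 102 mm tall, in the other cell. Leave alone. Origin at its underside.
- timer: Round red kitchen timer, 65 mm wide, 52 mm high, bystander behind the machine. Origin at its underside.
- salt: Salt shaker, 44 mm wide, 90 mm tall, bystander. Origin at its underside.
- fruit: Lemon, 71 mm long, bystander to the left. Origin at its underside.
Not all that is in view belongs to the job. Leave any purple look-alike of the spice_jar alone.

How it is judged (in metres and radians):
On the way, in this order (a step that is already met when the one before it is completed fails the run):
1. the jar stands upright on the worktop outside the caddy, let go (angle between spice_jar's own z axis and vertical below 0.1 rad and height (world z) of spice_jar below 0.004 m and horizontal distance between spice_jar and caddy above 0.08 m and contact force between spice_jar and the arm below 0.2 N and contact force between spice_jar and the fingers below 0.2 N and linear speed of spice_jar below 0.03 m/s), for 0.2 s.
2. the jar lies on the rollers, cap to the right, let go, before the lever is in the far right slot (angle between the z axis of spice_jar and the y axis of jar_roller, either way round below 0.12 rad and x of jar_mid in the frame of jar_roller between -0.012 and 0.012 m and z of jar_mid in the frame of jar_roller between 0.062 and 0.082 m and y of jar_mid in the frame of jar_roller between -0.098 and -0.068 m and y of jar_cap in the frame of jar_roller below -0.11 m and contact force between spice_jar and the fingers below 0.2 N and linear speed of spice_jar below 0.03 m/s and not (value of joint shift_fore above 0.24 rad and value of joint shift_side above 0.18 rad)), for 0.2 s.
At the end, for the whole second after the job is handed in: The jar lies still and released along the rollers (0.12 rad), its middle within 15 mm along, 12 mm across and 10 mm in height of the cradle's centre, cap away from the tower; the lever is in the far right slot: shift_fore over 0.24, shift_side over 0.18 rad (angle between the z axis of spice_jar and the y axis of jar_roller, either way round below 0.12 rad and x of jar_mid in the frame of jar_roller between -0.012 and 0.012 m and z of jar_mid in the frame of jar_roller between 0.062 and 0.082 m and y of jar_mid in the frame of jar_roller between -0.098 and -0.068 m and y of jar_cap in the frame of jar_roller below -0.11 m and contact force between spice_jar and the fingers below 0.2 N and linear speed of spice_jar below 0.03 m/s and value of joint shift_fore above 0.24 rad and value of joint shift_side above 0.18 rad and velocity of joint shift_fore below 0.05 rad/s); the robot touches nothing.
It fails at once if the jar is dropped or slammed onto the machine (over 60 N) (contact force between spice_jar and jar_roller above 60 N).
It fails at once if the dropper bottle, timer, salt shaker or lemon is moved more than 40 mm (distance of any of dropper_bottle, timer, salt, fruit from where it was at the start of the episode above 0.04 m).
It also fails if it takes over 67 s, if anything falls off the work surface, if the arm or the gripper's body presses on something with over 40 N, if the wrist force passes 120 N, or if a joint passes its speed limit or range.

## Robot

A 6-joint arm with a two-finger parallel gripper is mounted at the origin on a cart in front of the work surface, level with it; the furniture and walls round the work are solid. World frame = base frame: x ahead of the robot, y to its left, z up, the work surface at z = 0. Lengths are in mm, angles in degrees, forces in N, time in s.
With the tool pointing down it reaches from about 200 to 875 mm from the base axis. Payload 3.4 kg.
Tool frame: the origin (TCP) lies on the centre line of the jaws, within the pads' length; the fingertips stand 22 mm ahead of it and the grasp point (between the pads) lies 3 mm ahead of it; z points along the fingers, y is the line along which they close (so a half turn about z gives the same grasp; the last joint's range is limited). The gripper opens to 94 mm and grips with 3 to 60 N. Pads are 16 mm wide; open, the fingers measure 119 mm over their backs; the gripper's body (75 mm by 177 mm) begins 78 mm behind the grasp point.
Start: joints at [-71.849, 15.808, 86.224, -0, 77.962, -6.933], TCP at [243.774, -520.805, 227.493] pointing down, gripper open.
Joint ranges: [-165.64, 165.64], [-43.16, 119.46], [12.63, 154.43], [-67.54, 247.53], [6.08, 155.33], [-154.97, 154.97]. Speed limits (degrees/s): [147.25, 147.25, 180, 180, 180, 180].

## Interface

Orientations are given as a 3x3 rotation matrix whose columns are the frame's x, y, z axes.
In Python, from plant import env gives the robot as it stands. The module is installed in compiled form; this text tells all that it offers.
- The arm moves only by the tool move_arm, never from a script. Its argument "motion" is a list of rows, each a list of 3 entries, a list of its own where there are three numbers: the shift along the tool's x, y, z in m, then the turn, a rotation vector about the tool's x, y, z in rad, then the opening, from 0 (shut) to 1 (fully open). A call has 1 to 10 rows; each row is the pose to reach, as a shift and turn from the pose commanded when the call began, along the tool's axes at that moment; what a row does not reach only later rows make up. A row lasts 1/10 s, in which the tool goes at most 50 mm and 8.59 degrees, less where a joint would pass 70% of its speed; a pose out of reach is approached as far as the arm can. A call with a gripper value outside its range is refused whole. The fingers move at their own pace and stop on an object; the grip force is fixed at half the most. Time passes only in rows, so rows that repeat a pose let the fingers close. It gives the time, the measured TCP pose, the force, the opening and the grip force at its end, in the units of the state.
- env.get_state(): the state, without advancing time (a new reading comes with each control period).
- env.camera(name): name is "scene" or "top" or "wrist"; returns the picture (384x512x3 uint8, red, green, blue); there is no depth.
- env.camera_info(name): a dict with "fx", "fy", "cx", "cy" (pixels), "R" (3x3) and "t" (3): a world point X has camera coordinates R X + t. Camera axes: x right, y down, z forward; pixel columns grow to the right and rows downward; lengths in mm; the calibration is good to about 2 mm. A picture is of the moment at which its call begins: read the wrist's pose just before it. camera_info takes no time and is no camera call; for the wrist camera it gives the pose at the moment of the call.
- env.job_done(): hands the job in; it is judged then, once.
The state is a dict: "time_s": time; "qpos": joint angles; "qvel": joint speeds; "joint_efforts": joint torques, N m; "eef_pos": TCP position; "tcp_rot": TCP orientation; "ft_force": force on the tool from outside, world axes, zero at the start; "wrist_torque": the same for the moment, N m; "opening": opening from 0.0 (shut) to 1.0 (fully open); "grip_force": force on a finger pad.
Only numpy, scipy, OpenCV 4.12 (cv2) and the standard library are available. Lean on these libraries where they do the work, as an engineer would, in place of code of your own. Each camera call takes 0.05 s, during which the arm holds its last target. There are 200 camera calls.

## Working session

There is one attempt and no reset: what is moved stays moved. The work goes in short steps, Python scripts to look and compute and a tool call to move; the robot and the scene stay as the last step left them, time stands still between calls to the robot, and variables do not carry over. Pictures are saved under pics/ and viewed, at most 10 in all, crops included, and the job is handed in when it is done.

Besides the shell and the picture viewer there is one more tool, called after "Emit:" by a JSON object that holds its "op" and its "data", one argument or row to a line. move_arm: Moves the arm, as the interface text tells. Its arguments: {"type":"object","properties":{"motion":{"type":"array","items":{"type":"array"}}},"required":["motion"]}

```bash
mkdir -p pics; cat > h.py <<'E'
import numpy as np, cv2
from plant import env
np.set_printoptions(precision=2,suppress=True)
def snap(cam,name,crop=None,scale=1):
    ci=env.camera_info(cam); im=env.camera(cam)
    cv2.imwrite('pics/raw_'+name+'.png',im[:,:,::-1]); np.save('pics/'+name+'.npy',ci,allow_pickle=True)
    if crop: im=im[crop[1]:crop[3],crop[0]:crop[2]]
    if scale!=1: im=cv2.resize(im,None,fx=scale,fy=scale,interpolation=cv2.INTER_CUBIC)
    cv2.imwrite('pics/'+name+'.png',im[:,:,::-1]); return ci
def ray(ci,u,v,z):
    R=np.array(ci['R']);t=np.array(ci['t']).ravel()
    c=-R.T@t; d=R.T@np.array([(u-ci['cx'])/ci['fx'],(v-ci['cy'])/ci['fy'],1])
    return c+d*(z-c[2])/d[2]
def proj(ci,X):
    p=np.array(ci['R'])@np.array(X)+np.array(ci['t']).ravel()
    return p[0]/p[2]*ci['fx']+ci['cx'],p[1]/p[2]*ci['fy']+ci['cy']
def load(n): return np.load('pics/'+n+'.npy',allow_pickle=True).item()
E
python3 - <<'E'
from h import *
a=snap('top','top0');b=snap('scene','scene0')
import cv2
A=cv2.imread('pics/top0.png');B=cv2.imread('pics/scene0.png')
cv2.imwrite('pics/top0x.png',cv2.resize(A,(800,600),interpolation=cv2.INTER_CUBIC))
cv2.imwrite('pics/scene0x.png',cv2.resize(B,(800,600),interpolation=cv2.INTER_CUBIC))
for c in(a,b): print(-np.array(c['R']).T@np.array(c['t']).ravel(),c['fx'],np.array(c['R']))
s=env.get_state();print(s)
E
```

```text
[ 467.61  143.01 1282.86] 404.078987203915 [[-0.03 -1.    0.04]
 [-0.99  0.02 -0.12]
 [ 0.12 -0.05 -0.99]]
[-279.51  573.87 1316.87] 482.98207146524464 [[-0.48 -0.88  0.01]
 [-0.66  0.36 -0.66]
 [ 0.57 -0.32 -0.75]]
{'time_s': 0.1, 'qpos': array([-71.85,  15.84,  86.29,   0.  ,  77.96,  -6.93]), 'qvel': array([ 0.15, -0.16, -0.12, -0.12, -0.08,  0.02]), 'joint_efforts': array([  0.  , -40.55, -23.78,   0.07,   0.03,  -0.  ]), 'eef_pos': array([ 243.62, -520.33,  226.7 ]), 'tcp_rot': array([[ 0.91,  0.42, -0.  ],
       [ 0.42, -0.91,  0.  ],
       [ 0.  , -0.  , -1.  ]]), 'ft_force': array([-0.11,  0.16,  0.46]), 'wrist_torque': array([ 0.01, -0.01,  0.01]), 'grip_force': 0.0, 'opening': 0.9974302766553703}
```

View pics/top0x.png

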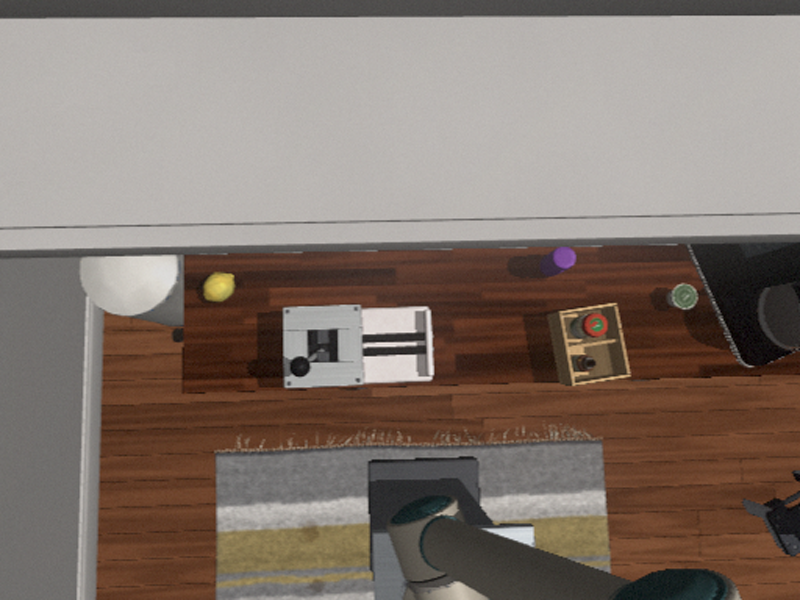

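View pics/scene0x.png

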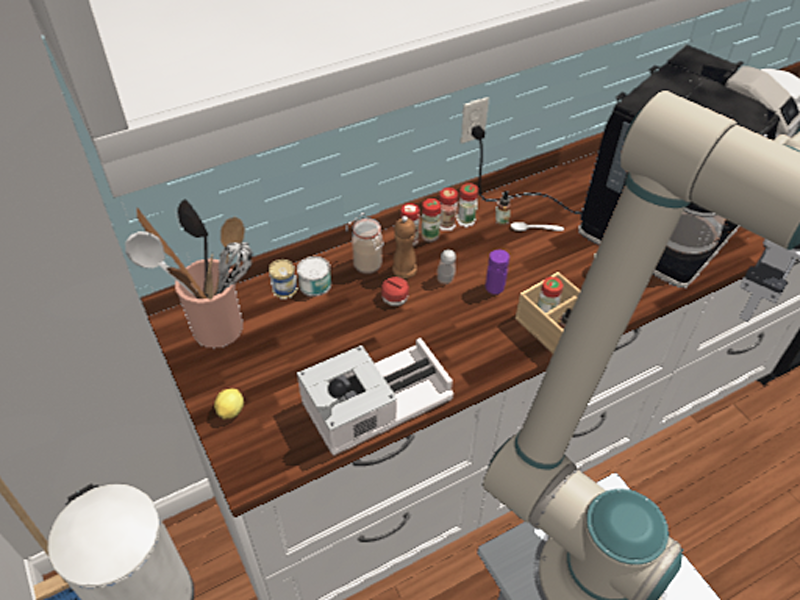

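Candidates: the red cap in the caddy's far cell, top view (595,324). The others are the purple jar (563,260), the red-capped row at the back, scene (410–470,200), and the green-lidded pot, top (684,296). I choose the cap in the caddy and will check it in a close crop.

```bash
python3 - <<'E'
from h import *
A=cv2.imread('pics/raw_top0.png')
a=cv2.resize(A[188:254,170:290],(800,440),interpolation=cv2.INTER_CUBIC)   # scale 6.667
cv2.imwrite('pics/c1.png',a)
b=cv2.resize(A[150:255,335:455],(800,700),interpolation=cv2.INTER_CUBIC)[100:700]
cv2.imwrite('pics/c2.png',b)
E
```

```text
(no output)
```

View pics/c1.png

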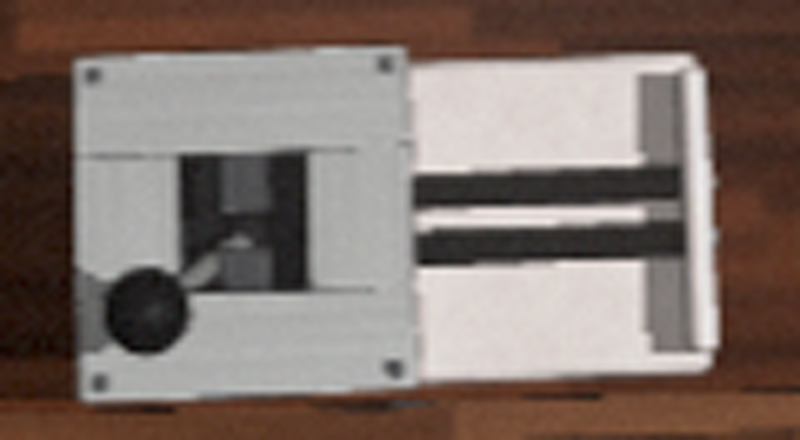

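View pics/c2.png

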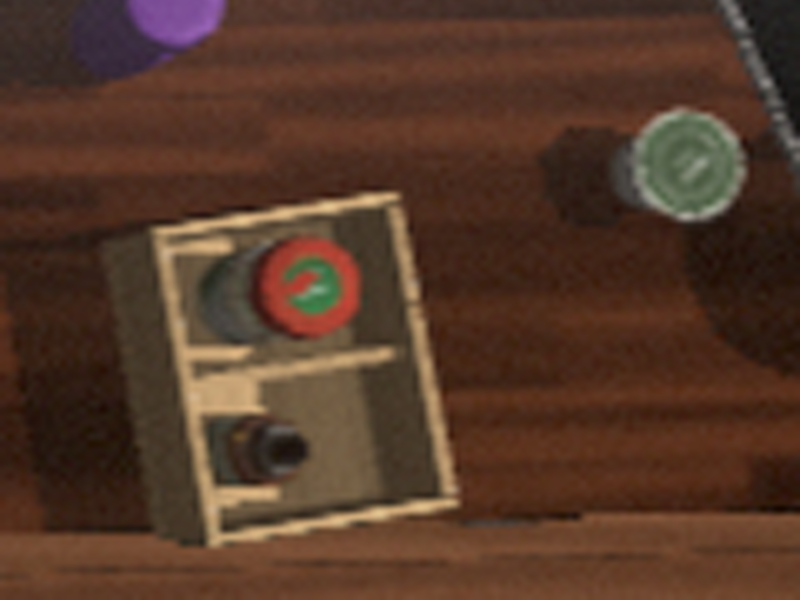

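The crops show the jar's red cap at c2 (308,287) in the far cell and the bottle at (280,448) in the near cell. The tower top spans c1 (75,58)–(415,400), and the knob is at (147,311).

```bash
cat > geo.py <<'E'
from h import *
ci=load('top0'); k=6.6667
c1=lambda x,y,z: ray(ci,170-.5+x/k,188-.5+y/k,z)
c2=lambda x,y,z: ray(ci,335-.5+x/k,150-.5+(y+100)/k,z)
E
python3 - <<'E'
from geo import *
print('tower',*[c1(*p,107) for p in[(75,60),(405,47),(415,385),(82,400)]])
print('screws',*[c1(*p,107) for p in[(93,76),(385,64),(394,369),(99,383)]])
print('plate',*[c1(*p,62) for p in[(683,60),(697,352)]], 'rollers',*[c1(*p,53) for p in[(415,190),(680,182),(418,247),(685,237)]])
print('gate corners',*[c1(*p,107) for p in[(180,155),(305,152),(308,290),(185,290)]])
print('caddy',*[c2(*p,85) for p in[(153,230),(400,193),(458,503),(208,546)]], 'part', c2(190,365,85),c2(395,350,85))
for z in (112,85): print('cap',c2(308,287,z))
print('bottle',c2(282,450,102)); print('knob',c1(147,311,250))
print('salt/purple',c2(690,165,80),c2(180,10,106))
s=load('scene0')
u=lambda x,y,z: ray(s,x/1.5625-.5,y/1.5625-.5,z)
print('timer',u(395,290,45),'salt',u(447,258,80),u(447,282,0),'lemon',u(229,404,25),'purple',u(498,290,0),'capscene',u(552,286,112),'cornerpix',u(300,380,107),u(364,347,107),u(331,423,107))
E
```

```text
tower [584.88 313.03 107.  ] [586.96 169.65 107.  ] [440.39 168.46 107.  ] [438.38 311.04 107.  ]
screws [577.69 305.31 107.  ] [579.71 178.53 107.  ] [447.5  177.35 107.  ] [445.38 303.75 107.  ]
plate [582.39  44.25  62.  ] [450.2   42.37  62.  ] rollers [526.96 167.72  53.  ] [527.29  46.78  53.  ] [501.09 166.92  53.  ] [502.19  45.33  53.  ]
gate corners [542.31 268.08 107.  ] [542.16 214.02 107.  ] [482.46 213.73 107.  ] [483.99 266.6  107.  ]
caddy [ 566.14 -211.54   85.  ] [ 580.07 -325.98   85.  ] [ 439.95 -342.5    85.  ] [ 424.38 -227.93   85.  ] part [ 504.95 -224.73   85.  ] [ 509.08 -318.66   85.  ]
cap [ 536.93 -271.23  112.  ]
cap [ 538.53 -280.78   85.  ]
bottle [ 465.88 -258.33  102.  ]
knob [474.51 265.95 250.  ]
salt/purple [ 590.05 -463.96   80.  ] [ 662.94 -223.44  106.  ]
timer [737.21  11.44  45.  ] salt [ 740.32 -126.6    80.  ] [ 737.21 -130.17    0.  ] lemon [636.71 451.6   25.  ] purple [ 657.98 -223.14    0.  ] capscene [ 532.48 -265.55  112.  ] cornerpix [565.83 317.24 107.  ] [579.59 169.43 107.  ] [447.7  306.09 107.  ]
```

```bash
cat >> h.py <<'E'
from scipy.spatial.transform import Rotation as Rot
def to(p,x=None,y=None,z=(0,0,-1)):
    """print shift (m, tool axes) and rotvec from present pose to TCP p with tool y, z given"""
    s=env.get_state();R=np.array(s['tcp_rot'])
    print('t',s['time_s'],'pos',s['eef_pos'],'open',round(s['opening'],3),'q',s['qpos'])
    sh=R.T@(np.array(p)-s['eef_pos'])/1000
    z=np.array(z,float);z/=np.linalg.norm(z);y=np.array(y,float);y-=z*(y@z);y/=np.linalg.norm(y)
    rv=None
    for sg in(1,-1):
        Rt=np.column_stack([np.cross(sg*y,z),sg*y,z]);r=Rot.from_matrix(R.T@Rt).as_rotvec()
        if rv is None or np.linalg.norm(r)<np.linalg.norm(rv): rv=r
    np.set_printoptions(precision=4,suppress=True)
    print('shift',sh,'turn',rv,'deg',np.degrees(np.linalg.norm(rv)))
E
python3 - <<'E'
from geo import *
to((537,-271,230),y=(.117,-.993,0))
print('knob',c1(147,311,164))
for z in(300,450,600): print('cab',ray(ci,256,160,z))
E
```

```text
t 0.1 pos [ 243.62 -520.33  226.7 ] open 0.997 q [-71.85  15.84  86.29   0.    77.96  -6.93]
shift [ 0.3714 -0.1015 -0.0031] turn [-0.0016  0.0001  0.3205] deg 18.363262085607566
knob [475.0872 276.1914 164.    ]
cab [651.5616  99.9564 300.    ]
cab [623.487  106.5269 450.    ]
cab [595.4124 113.0973 600.    ]
```

Emit:
{"op": "move_arm", "data": {
  "motion": [
    [[0.045,-0.012,0],[0,0,0.04],0.7],
    [[0.09,-0.025,0],[0,0,0.08],0.7],
    [[0.135,-0.037,0],[0,0,0.12],0.7],
    [[0.18,-0.05,0],[0,0,0.16],0.7],
    [[0.225,-0.062,0],[0,0,0.2],0.7],
    [[0.27,-0.074,0],[0,0,0.24],0.7],
    [[0.31,-0.085,0],[0,0,0.28],0.7],
    [[0.345,-0.094,0],[0,0,0.32],0.7],
    [[0.371,-0.101,0],[0,0,0.32],0.7],
    [[0.371,-0.101,0],[0,0,0.32],0.7]
  ]
}}

```text
time_s: 1.1
eef_pos: [539.1, -269.5, 226.7]
tcp_rot: [[0.993, 0.122, 0.0], [0.122, -0.993, 0.001], [0.0, -0.001, -1.0]]
ft_force: [-0.0, -0.3, -0.2]
opening: 0.703
grip_force: 0.0
```

```bash
python3 - <<'E'
from h import *
c=snap('wrist','w1');s=env.get_state();print(s['eef_pos'],s['time_s'],s['opening'],np.array(s['tcp_rot']))
print(proj(c,(537,-271,112)))
A=cv2.imread('pics/raw_w1.png');cv2.imwrite('pics/w1.png',cv2.resize(A,(800,600)))
E
```

```text
[ 537.53 -270.92  226.76] 1.15 0.6969369517759517 [[ 0.99  0.12 -0.  ]
 [ 0.12 -0.99  0.  ]
 [-0.   -0.   -1.  ]]
(np.float64(253.4299536705154), np.float64(199.77816962902966))
```

View pics/w1.png

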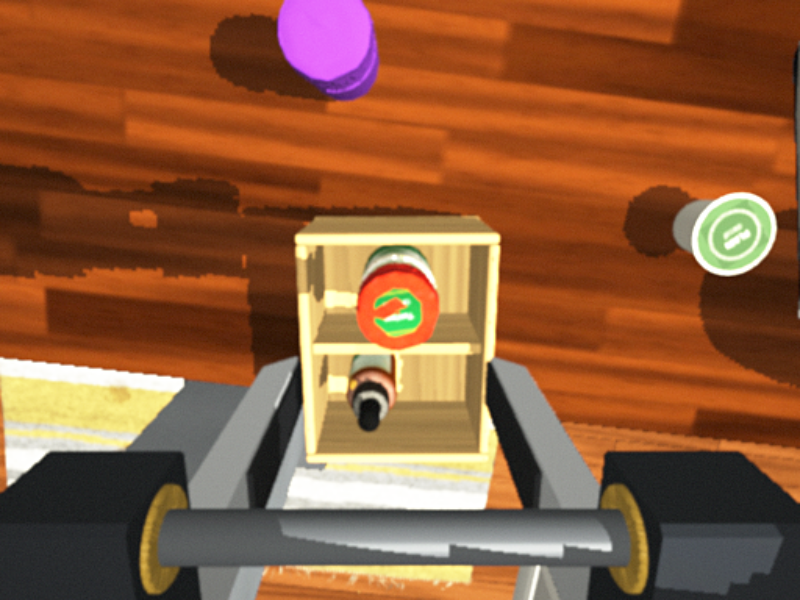

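The wrist view shows the red cap at (398,311), that is raw (254,198.5), within 1 px of the prediction. The fingers straddle it along the caddy's y, so I descend.

Emit:
{"op": "move_arm", "data": {
  "motion": [
    [[0,0,0.03],[0,0,0],0.62],
    [[0,0,0.06],[0,0,0],0.62],
    [[0,0,0.085],[0,0,0],0.62],
    [[0,0,0.105],[0,0,0],0.62],
    [[0,0,0.118],[0,0,0],0.62],
    [[0,0,0.124],[0,0,0],0.62],
    [[0,0,0.124],[0,0,0],0.62],
    [[0,0,0.124],[0,0,0],0.3],
    [[0,0,0.124],[0,0,0],0.3],
    [[0,0,0.124],[0,0,0],0.3]
  ]
}}

```text
time_s: 2.15
eef_pos: [537.6, -272.5, 104.6]
tcp_rot: [[0.993, 0.118, 0.002], [0.118, -0.993, -0.001], [0.002, 0.002, -1.0]]
ft_force: [0.2, 0.8, 1.9]
opening: 0.467
grip_force: 30.0
```

Emit:
{"op": "move_arm", "data": {
  "motion": [
    [[0,0,0],[0,0,0],0.3],
    [[0,0,0],[0,0,0],0.3],
    [[0,0,0],[0,0,0],0.3]
  ]
}}

```text
time_s: 2.45
eef_pos: [537.7, -272.4, 104.6]
tcp_rot: [[0.993, 0.118, 0.002], [0.118, -0.993, -0.001], [0.002, 0.002, -1.0]]
ft_force: [-0.7, 0.5, 5.2]
opening: 0.47
grip_force: 30.0
```

Emit:
{"op": "move_arm", "data": {
  "motion": [
    [[0,0,-0.02],[0,0,0],0.3],
    [[0,0,-0.05],[0,0,0],0.3],
    [[0,0,-0.085],[0,0,0],0.3],
    [[0,0,-0.11],[0,0,0],0.3],
    [[-0.003,-0.03,-0.112],[0,0,0],0.3],
    [[-0.006,-0.07,-0.112],[0,0,0],0.3],
    [[-0.009,-0.11,-0.112],[0,0,0],0.3],
    [[-0.012,-0.145,-0.112],[0,0,0],0.3],
    [[-0.014,-0.172,-0.112],[0,0,0],0.3],
    [[-0.015,-0.185,-0.112],[0,0,0],0.3]
  ]
}}

```text
time_s: 3.45
eef_pos: [499.0, -87.7, 214.9]
tcp_rot: [[0.993, 0.119, -0.002], [0.119, -0.993, 0.001], [-0.002, -0.001, -1.0]]
ft_force: [-0.1, 0.5, -1.0]
opening: 0.469
grip_force: 30.0
```

```bash
python3 - <<'E'
from h import *
to((500,-90,100),y=(.117,-.993,0))
to((500,-90,100),y=(1,0,0))
c=snap('scene','s2',(200,120,460,315),3)
E
```

```text
t 3.45 pos [498.95 -87.75 214.95] open 0.469 q [-17.87  10.41  95.4    0.03  74.31  65.26]
shift [0.001  0.0025 0.1149] turn [-0.0013  0.0016  0.0024] deg 0.1824915188422923
t 3.45 pos [498.9519 -87.7472 214.9478] open 0.469 q [-17.8706  10.4147  95.3954   0.0322  74.3051  65.2627]
shift [0.001  0.0025 0.1149] turn [-0.0023  0.0003 -1.4511] deg 83.14207970060686
```

View pics/s2.png

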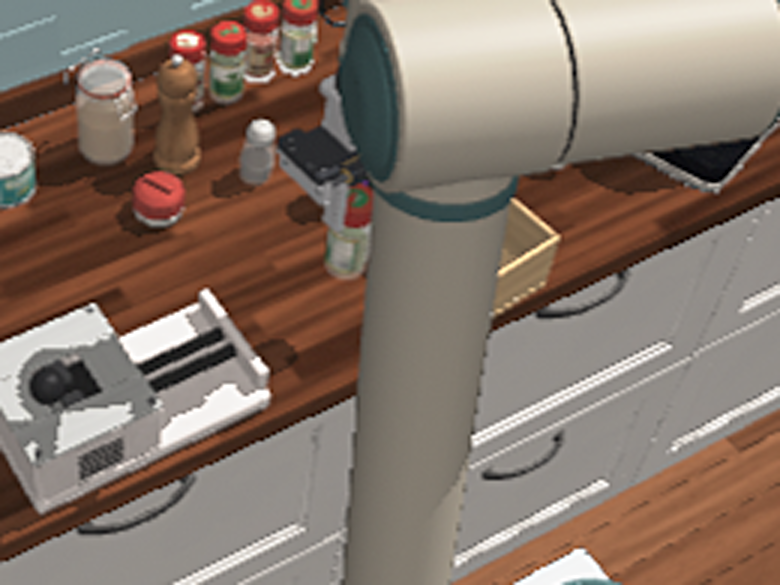

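The jar hangs upright in the gripper at (350,230) and the bottle has stayed in the caddy. I lower the jar.

Emit:
{"op": "move_arm", "data": {
  "motion": [
    [[0,0.002,0.025],[0,0,0],0.3],
    [[0,0.002,0.055],[0,0,0],0.3],
    [[0,0.002,0.08],[0,0,0],0.3],
    [[0,0.002,0.1],[0,0,0],0.3],
    [[0,0.002,0.109],[0,0,0],0.3],
    [[0,0.002,0.113],[0,0,0],0.3],
    [[0,0.002,0.115],[0,0,0],0.3],
    [[0,0.002,0.116],[0,0,0],0.3],
    [[0,0.002,0.117],[0,0,0],0.3],
    [[0,0.002,0.117],[0,0,0],0.3]
  ]
}}

```text
time_s: 4.5
eef_pos: [500.9, -92.2, 99.0]
tcp_rot: [[0.993, 0.118, 0.001], [0.118, -0.993, -0.001], [0.001, 0.001, -1.0]]
ft_force: [-0.1, -0.2, -1.6]
opening: 0.468
grip_force: 30.0
```

Emit:
{"op": "move_arm", "data": {
  "motion": [
    [[0,0,0.001],[0,0,0],0.3],
    [[0,0,0.001],[0,0,0],0.3]
  ]
}}

```text
time_s: 4.7
eef_pos: [501.2, -92.1, 98.5]
tcp_rot: [[0.993, 0.118, 0.002], [0.118, -0.993, -0.001], [0.002, 0.001, -1.0]]
ft_force: [-0.9, 0.1, 4.4]
opening: 0.465
grip_force: 30.0
```

Emit:
{"op": "move_arm", "data": {
  "motion": [
    [[0,0,0],[0,0,0],0.65],
    [[0,0,0],[0,0,0],0.65],
    [[0,0,0],[0,0,0],0.65],
    [[0,0,-0.015],[0,0,0],0.65],
    [[0,0,-0.045],[0,0,0],0.7],
    [[0,0,-0.075],[0,0,0],1.0],
    [[0,0,-0.1],[0,0,0],1.0],
    [[0,0,-0.11],[0,0,0],1.0],
    [[0,0,-0.11],[0,0,0],1.0]
  ]
}}

```text
time_s: 5.6
eef_pos: [501.3, -92.3, 208.4]
tcp_rot: [[0.993, 0.118, 0.003], [0.118, -0.993, -0.001], [0.002, 0.001, -1.0]]
ft_force: [0.1, -0.2, 0.2]
opening: 0.986
grip_force: 0.0
```

```bash
python3 - <<'E'
from h import *
to((501,-19,200),y=(1,0,0),z=(0,-1,-1))
to((501,-19,200),y=(1,0,0),z=(0,0,-1))
c=snap('wrist','w3');print(proj(c,(501,-92,106)),proj(c,(501,-92,0)))
A=cv2.imread('pics/raw_w3.png');cv2.imwrite('pics/w3.png',A)
E
```

```text
t 5.6 pos [501.27 -92.34 208.44] open 0.986 q [-18.26  10.79  95.87  -0.01  73.18  64.99]
shift [ 0.0083 -0.0729  0.0084] turn [-0.5657 -0.6406 -1.3732] deg 92.67369832779175
t 5.6 pos [501.2718 -92.3432 208.4419] open 0.986 q [-18.2587  10.7866  95.8746  -0.0067  73.1814  64.9934]
shift [ 0.0083 -0.0729  0.0084] turn [ 0.0028 -0.0011 -1.453 ] deg 83.25028703130201
(np.float64(251.05896598798958), np.float64(202.08092590602377)) (np.float64(251.155990444518), np.float64(173.57205323380035))
```

View pics/w3.png

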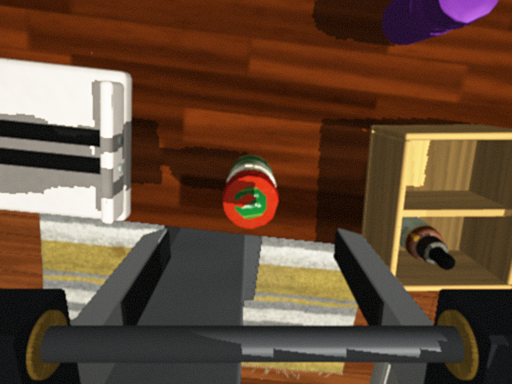

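The wrist view shows the jar standing free at (250,202), as predicted, and the bottle is undisturbed. Now I turn the hand to the regrasp pose.

Emit:
{"op": "move_arm", "data": {
  "motion": [
    [[0.001,-0.008,0],[-0.049,-0.056,-0.12],1.0],
    [[0.002,-0.016,0],[-0.099,-0.112,-0.24],1.0],
    [[0.003,-0.024,0],[-0.148,-0.168,-0.36],1.0],
    [[0.004,-0.032,0],[-0.198,-0.224,-0.48],1.0],
    [[0.005,-0.04,0],[-0.247,-0.28,-0.6],1.0],
    [[0.006,-0.048,0],[-0.297,-0.336,-0.72],1.0],
    [[0.007,-0.056,0.002],[-0.346,-0.392,-0.84],1.0],
    [[0.008,-0.064,0.004],[-0.396,-0.448,-0.96],1.0],
    [[0.008,-0.07,0.006],[-0.445,-0.504,-1.08],1.0],
    [[0.008,-0.073,0.008],[-0.495,-0.56,-1.2],1.0]
  ]
}}

```text
time_s: 6.65
eef_pos: [499.4, -18.0, 197.3]
tcp_rot: [[0.165, 0.984, -0.066], [0.746, -0.168, -0.644], [-0.645, 0.057, -0.762]]
ft_force: [0.3, -0.6, -0.1]
opening: 0.996
grip_force: 0.0
```

```bash
python3 - <<'E'
from h import *
to((501,-19,130),y=(1,0,0),z=(0,-1,-1))
E
```

```text
t 6.65 pos [499.41 -18.03 197.3 ] open 0.996 q [ 15.68  20.33  97.38 -37.48  81.73  38.72]
shift [ 0.0429 -0.0021  0.0518] turn [-0.0729 -0.0782 -0.1632] deg 11.176701195357147
```

Emit:
{"op": "move_arm", "data": {
  "motion": [
    [[0.015,0,0.01],[-0.036,-0.039,-0.082],1.0],
    [[0.03,-0.001,0.03],[-0.073,-0.078,-0.163],1.0],
    [[0.043,-0.002,0.052],[-0.073,-0.078,-0.163],1.0],
    [[0.043,-0.002,0.052],[-0.073,-0.078,-0.163],1.0],
    [[0.043,-0.002,0.052],[-0.073,-0.078,-0.163],1.0]
  ]
}}

```text
time_s: 7.15
eef_pos: [501.5, -19.9, 131.3]
tcp_rot: [[0.006, 1.0, -0.002], [0.708, -0.006, -0.706], [-0.706, 0.003, -0.708]]
ft_force: [0.5, 0.3, -0.1]
opening: 1.001
grip_force: 0.0
```

```bash
python3 - <<'E'
from h import *
to((501,-90,57),y=(1,0,0),z=(0,-1,-1))
print(env.get_state()['tcp_rot'])
E
```

```text
t 7.15 pos [501.46 -19.87 131.25] open 1.001 q [ 18.4   25.05 104.59 -44.18  73.82  40.78]
shift [ 0.0028 -0.0003  0.1021] turn [-0.0021 -0.0014 -0.0064] deg 0.3971981954545984
[[ 0.0064  1.     -0.0021]
 [ 0.7081 -0.0061 -0.7061]
 [-0.7061  0.003  -0.7081]]
```

Emit:
{"op": "move_arm", "data": {
  "motion": [
    [[0,0,0.03],[0,0,0],1.0],
    [[0.001,0,0.06],[0,0,0],1.0],
    [[0.003,0,0.085],[0,0,0],1.0],
    [[0.003,0,0.1],[0,0,0],1.0],
    [[0.003,0,0.102],[0,0,0],1.0],
    [[0.003,0,0.102],[0,0,0],0.7],
    [[0.003,0,0.102],[0,0,0],0.3],
    [[0.003,0,0.102],[0,0,0],0.3],
    [[0.003,0,0.102],[0,0,0],0.3],
    [[0.003,0,0.102],[0,0,0],0.3]
  ]
}}

```text
time_s: 8.15
eef_pos: [502.3, -88.9, 57.9]
tcp_rot: [[0.009, 1.0, 0.001], [0.709, -0.006, -0.705], [-0.705, 0.007, -0.709]]
ft_force: [0.1, 0.6, -0.5]
opening: 0.613
grip_force: 0.0
```

Emit:
{"op": "move_arm", "data": {
  "motion": [
    [[0,0,0],[0,0,0],0.3],
    [[0,0,0],[0,0,0],0.3]
  ]
}}

```text
time_s: 8.35
eef_pos: [501.9, -89.3, 57.6]
tcp_rot: [[0.008, 1.0, -0.0], [0.709, -0.006, -0.705], [-0.705, 0.006, -0.709]]
ft_force: [0.3, 0.6, -0.1]
opening: 0.465
grip_force: 30.0
```

Emit:
{"op": "move_arm", "data": {
  "motion": [
    [[-0.003,0,-0.003],[0,0,0],0.3],
    [[-0.018,0,-0.018],[0,0,0],0.3],
    [[-0.045,0,-0.045],[0,0,0],0.3],
    [[-0.07,0,-0.07],[0,0,0],0.3],
    [[-0.085,0,-0.085],[0,0,0],0.3],
    [[-0.085,0,-0.085],[0,0,0],0.3]
  ]
}}

```text
time_s: 8.95
eef_pos: [502.7, -89.5, 180.5]
tcp_rot: [[0.013, 1.0, 0.004], [0.71, -0.006, -0.705], [-0.704, 0.012, -0.71]]
ft_force: [0.6, -0.0, -1.5]
opening: 0.467
grip_force: 30.0
```

```bash
python3 - <<'E'
from h import *
to((514,102,175),y=(1,0.01,0),z=(0,1,-1))
E
```

```text
t 8.95 pos [502.67 -89.45 180.5 ] open 0.467 q [ 11.21  19.62 104.83 -46.35  73.02  33.15]
shift [ 0.1399  0.0101 -0.1309] turn [ 0.0083  1.5672 -0.0124] deg 89.79859902884019
```

Emit:
{"op": "move_arm", "data": {
  "motion": [
    [[0.012,0.001,-0.012],[0,0.1,0],0.3],
    [[0.025,0.002,-0.023],[0,0.24,0],0.3],
    [[0.038,0.003,-0.035],[0,0.38,0],0.3],
    [[0.05,0.004,-0.047],[0,0.52,0],0.3],
    [[0.063,0.005,-0.059],[0,0.66,0],0.3],
    [[0.076,0.006,-0.071],[0,0.8,0],0.3],
    [[0.09,0.007,-0.084],[0,0.94,0],0.3],
    [[0.104,0.008,-0.097],[0,1.08,0],0.3],
    [[0.118,0.009,-0.11],[0,1.22,0],0.3],
    [[0.13,0.01,-0.122],[0,1.36,0],0.3]
  ]
}}

```text
time_s: 9.95
eef_pos: [512.0, 88.7, 171.9]
tcp_rot: [[0.004, 1.0, 0.008], [0.835, -0.007, 0.55], [0.55, 0.005, -0.835]]
ft_force: [0.1, -0.8, -2.4]
opening: 0.467
grip_force: 30.0
```

```bash
python3 - <<'E'
from h import *
to((514,102,130),y=(1,0.01,0),z=(0,1,-1))
E
```

```text
t 9.95 pos [512.01  88.72 171.87] open 0.467 q [-20.25  16.67 102.93  32.42  75.3  -32.52]
shift [-0.0119  0.0017  0.0423] turn [ 0.0077  0.2033 -0.0098] deg 11.667895953264651
```

Emit:
{"op": "move_arm", "data": {
  "motion": [
    [[0,0,0.003],[0.003,0.1,-0.004],0.3],
    [[-0.003,0.001,0.015],[0.008,0.203,-0.01],0.3],
    [[-0.008,0.002,0.03],[0.008,0.203,-0.01],0.3],
    [[-0.012,0.002,0.042],[0.008,0.203,-0.01],0.3],
    [[-0.012,0.002,0.042],[0.008,0.203,-0.01],0.3],
    [[-0.012,0.002,0.042],[0.008,0.203,-0.01],0.3]
  ]
}}

```text
time_s: 10.55
eef_pos: [514.4, 101.8, 130.8]
tcp_rot: [[-0.009, 1.0, -0.002], [0.711, 0.007, 0.704], [0.704, 0.005, -0.711]]
ft_force: [-0.4, -0.4, -1.7]
opening: 0.468
grip_force: 30.0
```

```bash
python3 - <<'E'
from h import *
to((514,102,74),y=(1,0.01,0),z=(0,1,-1))
a=snap('scene','s4',(170,180,330,300),5);b=snap('wrist','w4');t=snap('top','t4')
for c in(a,t): print(proj(c,(514,106.5-53,128)),proj(c,(514,159.5,128)))
E
```

```text
t 10.55 pos [514.42 101.8  130.75] open 0.468 q [-24.39  23.8  106.9   41.28  75.99 -45.11]
shift [-0.0398 -0.0007  0.0405] turn [-0.0015  0.005   0.0017] deg 0.316533945701025
(np.float64(274.6574125864265), np.float64(218.17421168505274)) (np.float64(244.86803758159795), np.float64(230.9689173550541))
(np.float64(271.31506304995656), np.float64(218.18700899211575)) (np.float64(234.1831735451423), np.float64(219.21935371844455))
```

View pics/s4.png

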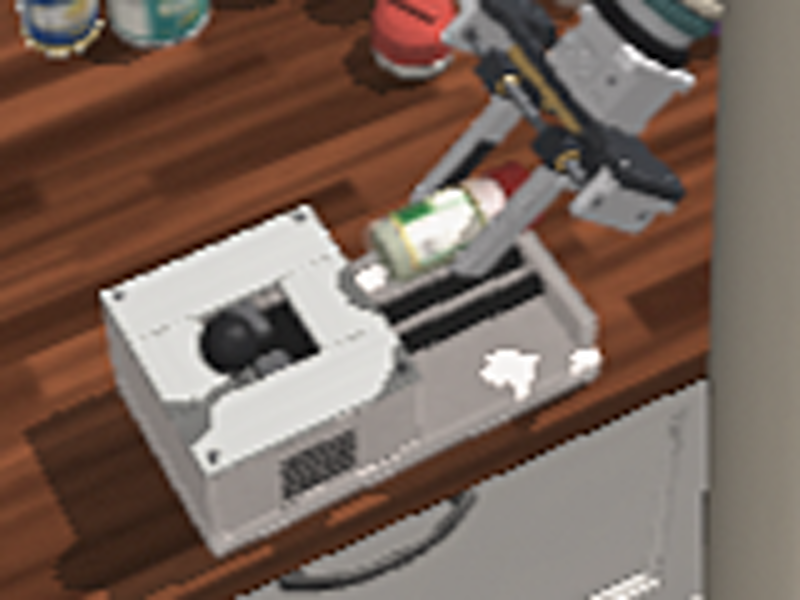

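In the scene crop the jar is held level over the rollers, foot at about (385,248) and cap at about (535,190). That matches the prediction to within a few mm, so I lower it.

Emit:
{"op": "move_arm", "data": {
  "motion": [
    [[-0.011,0,0.011],[0,0,0],0.3],
    [[-0.022,0,0.022],[0,0,0],0.3],
    [[-0.029,0,0.029],[0,0,0],0.3],
    [[-0.033,-0.001,0.033],[0,0,0],0.3],
    [[-0.035,-0.001,0.035],[0,0,0],0.3],
    [[-0.036,-0.001,0.036],[0,0,0],0.3],
    [[-0.037,-0.001,0.037],[0,0,0],0.3],
    [[-0.037,-0.001,0.037],[0,0,0],0.3]
  ]
}}

```text
time_s: 11.5
eef_pos: [514.2, 101.0, 78.7]
tcp_rot: [[-0.009, 1.0, 0.0], [0.711, 0.007, 0.703], [0.703, 0.007, -0.711]]
ft_force: [-0.2, 0.3, -1.9]
opening: 0.47
grip_force: 30.0
```

Emit:
{"op": "move_arm", "data": {
  "motion": [
    [[-0.0005,0,0.0012],[0,0,0],0.3],
    [[-0.001,0,0.0022],[0,0,0],0.3],
    [[-0.0015,0,0.003],[0,0,0],0.3],
    [[-0.0015,0,0.003],[0,0,0],0.3]
  ]
}}

```text
time_s: 11.9
eef_pos: [514.0, 102.1, 75.3]
tcp_rot: [[-0.009, 1.0, -0.0], [0.711, 0.007, 0.703], [0.703, 0.006, -0.711]]
ft_force: [-0.0, -0.5, -1.9]
opening: 0.467
grip_force: 30.0
```

Emit:
{"op": "move_arm", "data": {
  "motion": [
    [[-0.0007,0,0.0007],[0,0,0],0.3],
    [[-0.0014,0,0.0014],[0,0,0],0.3],
    [[-0.0014,0,0.0014],[0,0,0],0.3]
  ]
}}

```text
time_s: 12.2
eef_pos: [514.4, 102.3, 74.4]
tcp_rot: [[-0.009, 1.0, 0.0], [0.709, 0.006, 0.705], [0.705, 0.007, -0.709]]
ft_force: [-0.4, -2.6, 5.0]
opening: 0.47
grip_force: 29.9
```

Emit:
{"op": "move_arm", "data": {
  "motion": [
    [[0,0,0],[0,0,0],0.5],
    [[0,0,0],[0,0,0],0.6],
    [[0,0,0],[0,0,0],0.75],
    [[0,0,0],[0,0,0],0.75],
    [[0,0,-0.01],[0,0,0],0.75],
    [[0,0,-0.035],[0,0,0],0.75],
    [[0,0,-0.07],[0,0,0],0.75],
    [[0,0,-0.105],[0,0,0],0.75],
    [[0,0,-0.14],[0,0,0],0.75],
    [[0,0,-0.15],[0,0,0],0.75]
  ]
}}

```text
time_s: 13.2
eef_pos: [515.7, -6.3, 182.2]
tcp_rot: [[-0.011, 1.0, 0.005], [0.713, 0.004, 0.701], [0.701, 0.011, -0.713]]
ft_force: [0.1, -0.1, -0.1]
opening: 0.75
grip_force: 0.0
```

```bash
python3 - <<'E'
from h import *
to((470,190,230),y=(0,1,0),z=(0,0,-1))
a=snap('wrist','w5')
cv2.imwrite('pics/w5x.png',cv2.resize(cv2.imread('pics/raw_w5.png'),(800,600),interpolation=cv2.INTER_CUBIC))
for X in[(514.3,106.5-53,72),(514.3,159.5,72),(513,169,107),(513,45,62)]: print(np.array(proj(a,X))*1.5625)
E
```

```text
t 13.2 pos [515.72  -6.32 182.18] open 0.75 q [-34.13  23.03  98.46  35.69  87.69 -45.68]
shift [ 0.174  -0.0443  0.1033] turn [ 0.6133 -0.6    -1.4759] deg 97.81475491478663
[389.8799 365.5115]
[390.9567 213.6334]
[389.1785 164.5029]
[387.4193 386.2615]
```

View pics/w5x.png

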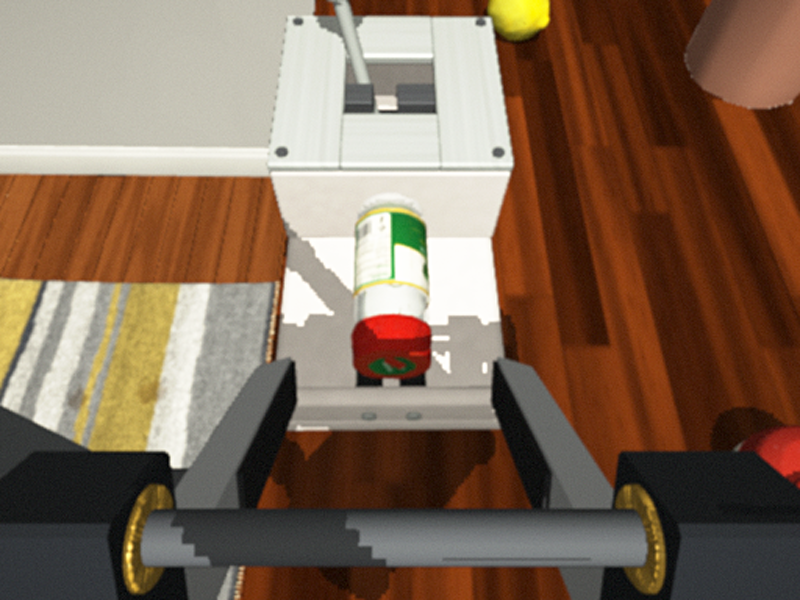

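The jar lies straight on the rollers, with its cap end at (392,362) against (390,365) predicted and clear of the plate and tower edges. The gate's tooth gap is at about (386,97), slightly nearer than the opening's middle at (390,80).

```bash
python3 - <<'E'
from geo import *
s=load('scene0')
def line(c,u,v):
    R=np.array(c['R']);t=np.array(c['t']).ravel();d=R.T@np.array([(u-c['cx'])/c['fx'],(v-c['cy'])/c['fy'],1]);return -R.T@t,d/np.linalg.norm(d)
p,d=line(ci,170-.5+147/k,188-.5+311/k)
q,e=line(s,216.9,247.5)
A=np.column_stack([d,-e]);l=np.linalg.lstsq(A,q-p,rcond=None)[0];print('knob',p+d*l[0],q+e*l[1])
print('gap',c1(246,212,107),c1(246,245,107))
to((472,276,225),y=(0,1,0),z=(0,0,-1))
E
```

```text
knob [475.06 275.71 168.07] [473.13 272.43 167.66]
gap [516.84 239.93 107.  ] [502.59 240.13 107.  ]
t 13.25 pos [515.63  -6.14 181.88] open 0.747 q [-34.12  23.05  98.49  35.7   87.66 -45.69]
shift [ 0.2318 -0.042   0.1669] turn [ 0.6133 -0.6003 -1.476 ] deg 97.82519301136699
```

Emit:
{"op": "move_arm", "data": {
  "motion": [
    [[0.027,0,-0.01],[0.052,-0.051,-0.125],0.75],
    [[0.055,0,-0.013],[0.104,-0.102,-0.25],0.75],
    [[0.075,-0.003,0.005],[0.156,-0.153,-0.375],0.75],
    [[0.093,-0.007,0.023],[0.208,-0.204,-0.5],0.75],
    [[0.109,-0.01,0.04],[0.26,-0.255,-0.625],0.75],
    [[0.125,-0.014,0.055],[0.312,-0.306,-0.75],0.75],
    [[0.14,-0.017,0.07],[0.364,-0.357,-0.875],0.75],
    [[0.155,-0.02,0.084],[0.416,-0.408,-1.0],0.75],
    [[0.168,-0.023,0.096],[0.468,-0.459,-1.125],0.75],
    [[0.175,-0.025,0.102],[0.52,-0.51,-1.25],0.75]
  ]
}}

```text
time_s: 14.25
eef_pos: [486.0, 194.6, 229.2]
tcp_rot: [[-0.972, 0.218, -0.086], [0.209, 0.972, 0.103], [0.106, 0.082, -0.991]]
ft_force: [-0.2, -0.0, 0.2]
opening: 0.755
grip_force: 0.0
```

```bash
python3 - <<'E'
from h import *
to((474,275,225),y=(0,1,0),z=(0,0,-1))
E
```

```text
t 14.25 pos [486.01 194.62 229.23] open 0.755 q [  9.49  12.92  90.48   6.71  80.58 -69.44]
shift [0.0281 0.0752 0.0135] turn [ 0.0931 -0.0969 -0.2161] deg 14.583015800129091
```

Emit:
{"op": "move_arm", "data": {
  "motion": [
    [[0.005,0.015,0],[0.035,-0.037,-0.08],0.75],
    [[0.012,0.035,0.003],[0.07,-0.073,-0.16],0.75],
    [[0.02,0.055,0.009],[0.093,-0.097,-0.216],0.75],
    [[0.026,0.069,0.012],[0.093,-0.097,-0.216],0.75],
    [[0.028,0.075,0.0135],[0.093,-0.097,-0.216],0.75],
    [[0.028,0.075,0.0135],[0.093,-0.097,-0.216],0.75],
    [[0.028,0.075,0.0135],[0.093,-0.097,-0.216],0.75]
  ]
}}

```text
time_s: 14.95
eef_pos: [476.4, 272.0, 225.9]
tcp_rot: [[-1.0, 0.009, -0.0], [0.009, 1.0, 0.001], [0.0, 0.001, -1.0]]
ft_force: [-0.6, 0.1, -0.6]
opening: 0.749
grip_force: 0.0
```

```bash
python3 - <<'E'
from h import *
to((474,275,171),y=(0,1,0),z=(0,0,-1))
c=snap('wrist','w6');A=cv2.imread('pics/raw_w6.png')
print(proj(c,(474,275,167)))
# dark blob near the prediction
g=A.max(axis=2);m=(g<60).astype(np.uint8)
n,l,st,ce=cv2.connectedComponentsWithStats(m)
for i in range(1,n):
    if st[i,4]>300: print(st[i],ce[i])
E
```

```text
t 14.95 pos [476.42 272.01 225.91] open 0.749 q [ 22.43  13.57  89.59   0.04  76.83 -67.07]
shift [0.0024 0.0029 0.0549] turn [ 0.0007 -0.     -0.0089] deg 0.5129980610755902
(np.float64(256.6363899523526), np.float64(218.3343714299262))
[112   0 111  27 584] [173.9144  15.6216]
[108 113 204  17 522] [196.2088 126.0326]
[189 140  57   7 315] [218.1968 143.0857]
[    0   147   512   237 44338] [290.3822 287.4027]
[ 29 197 101   9 571] [ 79.6147 200.7566]
[ 270  369   94   15 1128] [313.0709 376.6613]
```

```bash
python3 - <<'E'
import cv2
A=cv2.imread('pics/raw_w6.png');cv2.imwrite('pics/w6.png',cv2.resize(A,(800,600),interpolation=cv2.INTER_CUBIC))
E
```

```text
(no output)
```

View pics/w6.png

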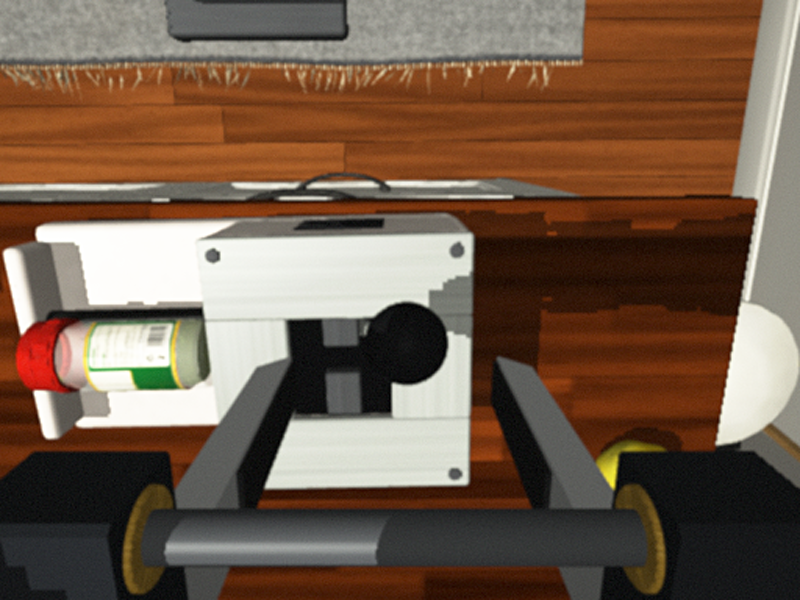

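The last picture shows the knob at (406,343), between the fingers and about 2 mm farther left than predicted. The jar lies well on the rollers. I descend and grip.

Emit:
{"op": "move_arm", "data": {
  "motion": [
    [[0.002,0.005,0.01],[0,0,0],0.75],
    [[0.002,0.005,0.03],[0,0,0],0.75],
    [[0.002,0.005,0.048],[0,0,0],0.75],
    [[0.002,0.005,0.056],[0,0,0],0.75],
    [[0.002,0.005,0.056],[0,0,0],0.6],
    [[0.002,0.005,0.056],[0,0,0],0.5],
    [[0.002,0.005,0.056],[0,0,0],0.4],
    [[0.002,0.005,0.056],[0,0,0],0.3],
    [[0.002,0.005,0.056],[0,0,0],0.3],
    [[0.002,0.005,0.056],[0,0,0],0.3]
  ]
}}

```text
time_s: 16.0
eef_pos: [474.5, 278.1, 170.9]
tcp_rot: [[-1.0, 0.008, 0.002], [0.008, 1.0, 0.002], [-0.002, 0.002, -1.0]]
ft_force: [-0.3, 0.6, 0.7]
opening: 0.37
grip_force: 30.0
```

Emit:
{"op": "move_arm", "data": {
  "motion": [
    [[0,0,0],[0,0,0],0.3],
    [[0,0,0],[0,0,0],0.3]
  ]
}}

```text
time_s: 16.2
eef_pos: [474.4, 278.2, 170.8]
tcp_rot: [[-1.0, 0.008, 0.001], [0.008, 1.0, 0.002], [-0.001, 0.002, -1.0]]
ft_force: [-0.9, -0.1, 3.5]
opening: 0.369
grip_force: 30.0
```

Emit:
{"op": "move_arm", "data": {
  "motion": [
    [[-0.004,0,-0.001],[0,0,0],0.3],
    [[-0.008,0,-0.002],[0,0,0],0.3],
    [[-0.012,0,-0.0025],[0,0,0],0.3],
    [[-0.016,0,-0.003],[0,0,0],0.3],
    [[-0.02,0,-0.0035],[0,0,0],0.3],
    [[-0.02,-0.004,-0.0035],[0,0,0],0.3],
    [[-0.02,-0.004,-0.0035],[0,0,0],0.3]
  ]
}}

```text
time_s: 16.9
eef_pos: [495.6, 275.2, 174.8]
tcp_rot: [[-1.0, 0.008, 0.003], [0.008, 1.0, 0.005], [-0.003, 0.005, -1.0]]
ft_force: [-1.7, 4.0, 5.5]
opening: 0.367
grip_force: 30.0
```

Emit:
{"op": "move_arm", "data": {
  "motion": [
    [[0,-0.002,0],[0,0,0],0.3],
    [[0,-0.004,0],[0,0,0],0.3],
    [[0,-0.004,0],[0,0,0],0.3]
  ]
}}

```text
time_s: 17.2
eef_pos: [495.8, 272.2, 175.3]
tcp_rot: [[-1.0, 0.009, 0.004], [0.009, 1.0, 0.007], [-0.004, 0.007, -1.0]]
ft_force: [-1.7, 5.2, 6.6]
opening: 0.368
grip_force: 30.0
```

Emit:
{"op": "move_arm", "data": {
  "motion": [
    [[-0.002,-0.001,-0.0015],[0,0,0],0.3],
    [[-0.004,-0.001,-0.002],[0,0,0],0.3],
    [[-0.004,-0.001,-0.002],[0,0,0],0.3]
  ]
}}

```text
time_s: 17.5
eef_pos: [499.0, 269.9, 176.3]
tcp_rot: [[-1.0, 0.008, 0.002], [0.008, 1.0, 0.004], [-0.002, 0.004, -1.0]]
ft_force: [-1.4, 4.7, 4.9]
opening: 0.369
grip_force: 30.0
```

Emit:
{"op": "move_arm", "data": {
  "motion": [
    [[0,-0.002,-0.0005],[0,0,0],0.3],
    [[0,-0.004,-0.001],[0,0,0],0.3],
    [[0,-0.005,-0.001],[0,0,0],0.3],
    [[0,-0.005,-0.001],[0,0,0],0.3]
  ]
}}

```text
time_s: 17.9
eef_pos: [499.1, 264.7, 177.1]
tcp_rot: [[-1.0, 0.008, 0.003], [0.008, 1.0, 0.004], [-0.003, 0.004, -1.0]]
ft_force: [-0.9, 5.3, 3.9]
opening: 0.369
grip_force: 30.0
```

Emit:
{"op": "move_arm", "data": {
  "motion": [
    [[0,-0.002,0],[0,0,0],0.3],
    [[0,-0.004,0],[0,0,0],0.3],
    [[0,-0.005,0],[0,0,0],0.3],
    [[0,-0.005,0],[0,0,0],0.3]
  ]
}}

```text
time_s: 18.3
eef_pos: [499.8, 259.9, 177.7]
tcp_rot: [[-1.0, 0.008, 0.004], [0.008, 1.0, 0.004], [-0.004, 0.004, -1.0]]
ft_force: [1.1, 5.8, 6.2]
opening: 0.372
grip_force: 30.0
```

Emit:
{"op": "move_arm", "data": {
  "motion": [
    [[-0.001,-0.006,-0.001],[0,0,0],0.3],
    [[-0.002,-0.013,-0.001],[0,0,0],0.3],
    [[-0.002,-0.02,-0.001],[0,0,0],0.3],
    [[-0.002,-0.028,-0.0005],[0,0,0],0.3],
    [[-0.002,-0.036,0.0005],[0,0,0],0.3],
    [[-0.002,-0.044,0.002],[0,0,0],0.3],
    [[-0.002,-0.051,0.003],[0,0,0],0.3],
    [[-0.002,-0.051,0.003],[0,0,0],0.3]
  ]
}}

```text
time_s: 19.1
eef_pos: [500.0, 206.2, 173.6]
tcp_rot: [[-1.0, 0.008, 0.001], [0.008, 1.0, -0.001], [-0.001, -0.0, -1.0]]
ft_force: [-0.1, 0.9, 3.1]
opening: 0.37
grip_force: 30.0
```

Emit:
{"op": "move_arm", "data": {
  "motion": [
    [[-0.006,0,0],[0,0,0],0.3],
    [[-0.013,0,0],[0,0,0],0.3],
    [[-0.02,0,0],[0,0,0],0.3],
    [[-0.027,0,0.001],[0,0,0],0.3],
    [[-0.034,0,0.002],[0,0,0],0.3],
    [[-0.041,0,0.0035],[0,0,0],0.3],
    [[-0.048,0.001,0.005],[0,0,0],0.3],
    [[-0.054,0.001,0.0065],[0,0,0],0.3],
    [[-0.058,0.001,0.0075],[0,0,0],0.3],
    [[-0.058,0.001,0.0075],[0,0,0],0.3]
  ]
}}

```text
time_s: 20.1
eef_pos: [556.9, 206.7, 166.5]
tcp_rot: [[-1.0, 0.007, -0.002], [0.007, 1.0, -0.002], [0.002, -0.002, -1.0]]
ft_force: [-3.7, -1.9, 9.4]
opening: 0.372
grip_force: 30.0
```

Emit:
{"op": "move_arm", "data": {
  "motion": [
    [[-0.003,-0.001,0],[0,0,0],0.3],
    [[-0.006,-0.001,0.0005],[0,0,0],0.3],
    [[-0.006,-0.001,0.0005],[0,0,0],0.3]
  ]
}}

```text
time_s: 20.4
eef_pos: [557.9, 206.4, 166.1]
tcp_rot: [[-1.0, 0.007, -0.012], [0.007, 1.0, -0.001], [0.012, -0.001, -1.0]]
ft_force: [-12.4, 0.5, 15.0]
opening: 0.367
grip_force: 30.0
```

Emit:
{"op": "move_arm", "data": {
  "motion": [
    [[0.004,0,0],[0,0,0],0.3],
    [[0.004,0,0],[0,0,0],0.5],
    [[0.004,0,0],[0,0,0],0.75],
    [[0.004,0,0],[0,0,0],0.75],
    [[0.004,0,0],[0,0,0],0.75],
    [[0.004,0,-0.01],[0,0,0],0.75],
    [[0.004,0,-0.03],[0,0,0],0.75],
    [[0.004,0,-0.048],[0,0,0],0.75],
    [[0.004,0,-0.05],[0,0,0],0.75],
    [[0.02,0,-0.05],[0,0,0],0.75]
  ]
}}

```text
time_s: 21.4
eef_pos: [545.6, 207.3, 216.3]
tcp_rot: [[-1.0, 0.009, 0.004], [0.009, 1.0, 0.002], [-0.004, 0.002, -1.0]]
ft_force: [-0.1, 0.0, -0.9]
opening: 0.75
grip_force: 0.0
```

Emit:
{"op": "move_arm", "data": {
  "motion": [
    [[0.03,0,0],[0,0,0],0.75],
    [[0.06,0,-0.005],[0,0,0],0.75],
    [[0.09,0,-0.01],[0,0,0],0.75],
    [[0.12,0,-0.02],[0,0,0],0.75],
    [[0.14,0,-0.02],[0,0,0],0.75],
    [[0.15,0,-0.02],[0,0,0],0.75],
    [[0.15,0,-0.02],[0,0,0],0.75]
  ]
}}

```text
time_s: 22.1
eef_pos: [392.6, 208.3, 235.6]
tcp_rot: [[-1.0, 0.007, 0.001], [0.007, 1.0, 0.001], [-0.001, 0.001, -1.0]]
ft_force: [0.9, 0.1, -0.3]
opening: 0.749
grip_force: 0.0
```

```bash
python3 - <<'E'
from h import *
a=snap('wrist','w8');t=snap('top','t8');s=snap('scene','s8');print(env.get_state()['eef_pos'],env.get_state()['time_s'])
S=155*np.sin
P=(512.6,241,20);F,Sd=.29,.235
kn=np.array(P)+155*np.array([np.sin(F),-np.cos(F)*np.sin(Sd),np.cos(F)*np.cos(Sd)])
for n,c in(('w8',a),('t8',t),('s8',s)):
    im=cv2.imread(f'pics/raw_{n}.png')
    u,v=proj(c,kn);print(n,'knob',kn,(u,v))
    if 0<u<512 and 0<v<384:
        x0,y0=int(u)-30,int(v)-30;x0=max(x0,0);y0=max(y0,0)
        g=im[y0:y0+60,x0:x0+60].max(axis=2)<45
        k,l,st,ce=cv2.connectedComponentsWithStats(g.astype(np.uint8))
        print([(st[i].tolist(),(ce[i]+[x0,y0]).round(1)) for i in range(1,k) if st[i,4]>40])
    # red cap blob
    cu,cv_=proj(c,(514.3,63.5,72)); b,g2,r=[im[:,:,i].astype(int) for i in range(3)]
    m=((r>90)&(g2<70)&(b<70)).astype(np.uint8);k,l,st,ce=cv2.connectedComponentsWithStats(m)
    print('cap pred',(cu,cv_),[(st[i].tolist(),ce[i].round(1)) for i in range(1,k) if st[i,4]>25])
E
```

```text
[394.7  208.48 235.42] 22.25Traceback (most recent call last):
  File "<stdin>", line 3, in <module>
TypeError: unsupported operand type(s) for *: 'int' and 'numpy.ufunc'
```

```bash
python3 - <<'E'
from h import *
for n in('w8','t8','s8'):
    c=load(n);im=cv2.imread(f'pics/raw_{n}.png')
    kn=np.array((512.6,241,20))+155*np.array([np.sin(.29),-np.cos(.29)*np.sin(.235),np.cos(.29)*np.cos(.235)])
    u,v=proj(c,kn);print(n,'knob pred',(u,v))
    if 0<u<512 and 0<v<384:
        x0,y0=max(int(u)-25,0),max(int(v)-25,0)
        g=im[y0:y0+50,x0:x0+50].max(axis=2)<45
        k,l,st,ce=cv2.connectedComponentsWithStats(g.astype(np.uint8))
        print([(st[i].tolist(),(ce[i]+[x0,y0]).round(1)) for i in range(1,k) if st[i,4]>40])
    b,g2,r=[im[:,:,i].astype(int) for i in range(3)]
    m=((r>90)&(g2<70)&(b<70)&(r-g2>60)).astype(np.uint8);k,l,st,ce=cv2.connectedComponentsWithStats(m)
    print('cap pred',proj(c,(514.3,64,80)),[(st[i].tolist(),ce[i].round(1)) for i in range(1,k) if st[i,4]>30])
s=env.get_state();print(s['ft_force'],s['qvel'])
E
```

```text
w8 knob pred (np.float64(251.28442901803342), np.float64(402.4398701604921))
cap pred (np.float64(113.40181612173023), np.float64(301.0651480039918)) [([470, 72, 22, 8, 60], array([481.5,  75.7])), ([248, 80, 13, 7, 49], array([254. ,  83.1])), ([260, 80, 64, 10, 205], array([289.3,  85.6])), ([326, 82, 136, 10, 492], array([397.6,  85.8])), ([462, 82, 28, 6, 78], array([475.6,  84.6])), ([376, 95, 91, 7, 305], array([418.3,  98.3])), ([263, 96, 63, 12, 196], array([295.2,  99.9])), ([356, 96, 19, 7, 42], array([365.9,  99.2])), ([353, 102, 133, 12, 605], array([428.9, 108.4])), ([188, 109, 34, 6, 99], array([203. , 111.4])), ([165, 110, 16, 5, 43], array([171.6, 112.3])), ([0, 198, 512, 22, 4790], array([275.4, 206.5])), ([0, 219, 98, 84, 3491], array([ 46.1, 262.9])), ([389, 247, 114, 35, 1495], array([429.1, 267.8])), ([101, 276, 22, 37, 414], array([112.7, 290.1])), ([475, 285, 25, 15, 151], array([491.9, 289.9])), ([386, 288, 9, 15, 89], array([389.9, 294.5])), ([140, 363, 101, 21, 1294], array([181.1, 374.9])), ([266, 373, 98, 11, 475], array([317.1, 379.9]))]
t8 knob pred (np.float64(216.63766216115732), np.float64(203.60583223685438))
[([21, 21, 11, 12, 63], array([215.9, 205. ])), ([6, 33, 19, 17, 167], array([204.8, 220.6]))]
cap pred (np.float64(266.5677448332182), np.float64(218.86775436650112)) [([264, 213, 7, 14, 76], array([267.3, 218.9]))]
s8 knob pred (np.float64(224.52769306467098), np.float64(219.62289296979154))
[([36, 10, 14, 15, 67], array([241.4, 212.8])), ([16, 22, 34, 28, 246], array([231.4, 230. ]))]
cap pred (np.float64(271.16934579942256), np.float64(228.6344353702878)) [([281, 120, 12, 11, 65], array([287., 126.])), ([294, 121, 12, 7, 39], array([299.8, 125.1])), ([271, 228, 6, 9, 35], array([273.7, 232.2]))]
[ 1.58  0.2  -0.32] [-0.19  0.54 -0.34 -0.05  0.28 -0.02]
```

```bash
python3 - <<'E'
from h import *
def blob(n,u,v,th):
    im=cv2.imread(f'pics/raw_{n}.png');x0,y0=int(u)-11,int(v)-11
    g=im[y0:y0+22,x0:x0+22].max(axis=2)<th
    k,l,st,ce=cv2.connectedComponentsWithStats(g.astype(np.uint8))
    return [(st[i].tolist(),(ce[i]+[x0,y0]).round(1)) for i in range(1,k) if st[i,4]>40]
for th in(35,45,60): print(th,'t0',blob('top0',191.6,234.2,th),'t8',blob('t8',216,205,th))
c=load('t8')
for F in(.22,.24,.26,.28,.30):
    kn=np.array((512.6,241,20))+155*np.array([np.sin(F),-np.cos(F)*np.sin(.235),np.cos(F)*np.cos(.235)]);print(F,proj(c,kn))
im=cv2.imread('pics/raw_t8.png')[196:214,206:228].max(axis=2);print(im)
E
```

```text
35 t0 [([6, 6, 12, 12, 86], array([190.9, 234.6]))] t8 []
45 t0 [([6, 6, 12, 12, 110], array([191.3, 234.4]))] t8 [([7, 5, 11, 12, 63], array([215.9, 205. ]))]
60 t0 [([6, 5, 12, 13, 124], array([191.5, 234.2]))] t8 [([7, 5, 12, 12, 112], array([217.1, 204.5]))]
0.22 (np.float64(216.8793922970493), np.float64(207.32539916761823))
0.24 (np.float64(216.81486525328359), np.float64(206.25103177664485))
0.26 (np.float64(216.74668305926167), np.float64(205.185693240709))
0.28 (np.float64(216.67489379696775), np.float64(204.12994143362312))
0.3 (np.float64(216.5995478100922), np.float64(203.08432448438222))
[[164 163 162 159 160 162 159 161 164 162 162 166 167 167 170 166 166 165
  168 168 145 124]
 [165 165 170 169 166 168 169 170 169 170 168 168 168 169 170 171 169 171
  168 172 137  87]
 [167 170 170 170 168 166 166 166 166 138  89  77  77 106 150 167 163 164
  162 161 143 101]
 [164 162 163 165 162 169 164 137  82  56  45  43  42  49  66 110 153 165
  167 167 168 164]
 [103 137 165 165 164 166 140  83  38  36  41  44  42  42  44  49 106 152
  168 169 174 171]
 [ 98 101 104 105 106  98  
[... 482 characters left out ...]
5  43  47  50  49  45  36  97
  152 170 172 169]
 [ 99 100  99 102 101  82  52  38  39  38  41  44  44  46  44  45  43 102
  153 175 174 172]
 [102 100 102 100  97  89  64  40  38  37  41  40  42  40  40  43  70 135
  168 168 170 167]
 [ 98 101  97  97 100  96  81  51  37  38  36  43  40  45  44  77 141 170
  175 169 171 169]
 [ 98  98  94  93  92  80  72  65  55  43  41  36  35  50  76 108 134 153
  167 168 172 170]
 [ 58  55  58  54  44  43  63  75  81  88 112 129 140 163 162 163 163 167
  168 171 170 168]
 [ 67  78  75  63  41  49  66  75  85  81 132 164 163 166 170 169 166 170
  171 172 174 170]
 [ 76  82  81  69  47  58  72  83  82  69 129 169 165 166 168 166 165 169
  173 169 170 171]]
```

```bash
python3 -c "
from plant import env
print(env.job_done())"
```

```text
the job is handed in; nothing more can be done
None
```

I handed the job in at about 22 s, and the hand-in call gave no verdict. The jar lies released on the rollers with its cap away from the tower, and the lever felt its end stop in the far right slot (about 0.27 to 0.29 rad forward). The bottle, timer, salt shaker and lemon were never touched.

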